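# Tamp the ballast stones level in the antenna foot

## Task

Crushed stone has been poured as ballast into the steel pan of the antenna stand's foot, and some stones ride up on the others so that the cover will not lie flat. Take the flat hand tamper and press the stones down firmly, without hammering them, until all of them lie in the pan in one level layer below the rim with none riding on its neighbours; press on the stones with the tamper only, not with the gripper. Then stand the tamper upright on the bench clear of the foot, and leave the plastic pot and the waveguide adapter where they are.

Things in the scene. Friction and masses are not known exactly. Their poses are not given: they have to be found in the camera images.
- foot: Fixed foot of an antenna stand: base plate 170 x 300 x 6 mm with an open steel ballast pan. Origin on the bench under the pan's centre. Pan inside 116 mm (x) by 164 mm (y), walls 3 mm, floor 8 mm and rim 50 mm above the bench. The plate spans y -105 to +195 mm. A round mast socket (48 mm wide, top 52 mm above the bench, clamp screw 24 mm beyond it to +x) stands at y = +142 mm.
- tamper: Loose hand tamper, 0.19 to 0.30 kg, upright on its plate: square steel plate 50 x 50 x 6 mm, 16 mm round stem, from 52 mm up a 5 mm thick collar 36 x 30 mm, from 57 to 130 mm up a wooden grip 34 mm (x) by 26 mm (y). Origin at the centre of the plate's underside, z up. Grip it across y about 95 mm above the underside, with 60 N or more or it slips when pressed.
- pot: Bystander: clear plastic sample pot with white cap, 42 mm diameter, 56 mm tall; origin at the centre of its underside.
- adapter: Bystander: aluminium waveguide adapter, two square 48 mm flanges joined by a short waveguide, 80 mm long along x, with a brass socket on top to 52 mm; origin at the centre of its underside.
- stone0: Grey angular crushed stone, 41 mm across, 34 mm thick, 60 to 110 g; origin at its middle. Seven alike, stone0 to 6, lie loose in the pan. On the pan's floor the origin is 25 mm above the bench, tilted up to 30; riding on others 34 to 46. Pressed down with 10 to 25 N a riding stone wedges its neighbours aside and drops into the layer; they shift unpredictably, so press again if needed.
- stone1: Grey angular crushed stone like stone0, loose in the pan; origin at its middle.
- stone2: Grey angular crushed stone like stone0, loose in the pan; origin at its middle.
- stone3: Grey angular crushed stone like stone0, loose in the pan; origin at its middle.
- stone4: Grey angular crushed stone like stone0, loose in the pan; origin at its middle.
- stone5: Grey angular crushed stone like stone0, loose in the pan; origin at its middle.
- stone6: Grey angular crushed stone like stone0, loose in the pan; origin at its middle.

How it is judged:
By the outcome, as a careful person would: the job done as asked, in the order asked, and still so for the second after the job is handed in, with the robot touching nothing.
It also fails if it takes over 72 s, if anything falls off the work surface, if the arm or the gripper's body presses on something with over 40 N, if the wrist force passes 120 N, or if a joint passes its speed limit or range.

## Robot

A 6-joint arm with a two-finger parallel gripper is mounted at the origin on the work surface. World frame = base frame: x ahead of the robot, y to its left, z up, the work surface at z = 0. Lengths are in m, angles in rad, forces in N, time in s.
With the tool pointing down it reaches from about 0.35 to 0.975 m from the base axis. Payload 4.9 kg.
Tool frame: the origin (TCP) lies at the very end of the fingers, on their centre line; the grasp point (between the pads) lies 19 mm behind it (manip.hold_point_z is the distance from the TCP to the grasp point, in m); z points along the fingers, y is the direction in which the jaws open and shut (so a half turn about z gives the same grasp; the last joint's range is limited). The gripper opens to 85 mm and grips with 20 to 120 N. Pads are 22 mm wide; open, the fingers measure 114 mm over their backs; the gripper's body (76 mm by 85 mm) begins 54 mm behind the grasp point. The pads swing forward as they close: fully open they stand 13 mm farther back than shut.
Start: joints at [-1.31, 0.053, 1.613, -0, 1.476, -0.119], TCP at [0.232, -0.58, 0.231] pointing down, gripper open.
Joint ranges: [-3.01, 3.01], [-1.01, 2.22], [0.06, 2.58], [-1.02, 4.17], [0.09, 2.62], [-3.14, 3.14]. Speed limits (rad/s): [2.57, 2.57, 3.14, 3.14, 3.14, 3.14].

## Interface

Orientations are given as a unit quaternion [w, x, y, z].
In Python, from plant import manip gives the robot as it stands. The module is installed in compiled form; this text tells all that it offers.
- The arm moves only by the shell command python3 -m creep 'ROWS'. ROWS is JSON, a list of rows, each a list of 7 numbers: the turn, a rotation vector about the tool's x, y, z in degrees, then the shift along the tool's x, y, z in m, then the opening, from 0 (shut) to 1 (fully open). In form: [[ax, ay, az, tx, ty, tz, jaw], ...]. A call has 1 to 20 rows; each row shifts and turns the commanded pose from where the row before left it, along the tool's axes as they then stand; what a row does not reach is not made up. A row lasts 1/12 s, in which the tool goes at most 41.7 mm and 7.16 degrees, less where a joint would pass 70% of its speed; a pose out of reach is approached as far as the arm can. A call is refused whole if a number of a shift passes 0.0417 or a number of a turn 7.16, either way. A call with a gripper value outside its range is refused whole. The fingers move at their own pace and stop on an object; the grip force is fixed at half the most. Time passes only in rows, so rows that do not move let the fingers close. It gives the time, the measured TCP pose, the force and the opening at its end, in the units of the state.
- manip.state(): the state, without advancing time (a new reading comes with each control period).
- manip.grab_frame(name): name is "scene" or "top" or "wrist"; returns the picture (420x560x3 uint8, blue, green, red); there is no depth.
- manip.get_calibration(name): a dict with "fx", "fy", "cx", "cy" (pixels), "xyz" and "attitude" of the camera in the world. Camera axes: x right, y down, z forward; pixel columns grow to the right and rows downward; lengths in m; the calibration is good to about 2 mm. A picture is of the moment at which its call begins: read the wrist's pose just before it. get_calibration takes no time and is no camera call; for the wrist camera it gives the pose at the moment of the call.
- manip.job_done(): hands the job in, once; it reports no verdict.
Trained networks look in the newest picture that a camera, given by its name, has taken for a name from the list of things; names that differ only in an ending like _2 or _b are one class to them, and where a whole thing is asked for, a point or a joint stands for the part that bears it (a point fixed in the world has none). Each returns a list of dicts, best first, with "confidence" (0 to 1); they miss things now and then, are a little off and sometimes report something else, mostly with a low value. They report only what shows in the picture. A call takes as long as a camera call.
- manip.cut_out(target, camera): "pixels" (420x560 bool, what is visible of it) and "rect" ([left, top, right, bottom] in pixels, round what is visible of it).
The state is a dict: "time": time; "joint_pos": joint angles; "joint_vel": joint speeds; "joint_efforts": joint torques, N m; "tool_pos": TCP position; "tool_rot": TCP orientation; "contact_force": force on the tool from outside, world axes, zero at the start; "ft_torque": the same for the moment, N m; "gripper_width": opening from 0.0 (shut) to 1.0 (fully open).
Only numpy, scipy, OpenCV 4.12 (cv2) and the standard library are available. Lean on these libraries where they do the work, as an engineer would, in place of code of your own. Each camera call takes 0.05 s, during which the arm holds its last target.

## Working session

There is one attempt and no reset: what is moved stays moved. The work goes in short steps, Python scripts to look and compute and a shell command to move; the robot and the scene stay as the last step left them, time stands still between calls to the robot, and variables do not carry over. Pictures are saved under pics/ and viewed, and the job is handed in when it is done.

```bash
mkdir -p pics; python3 - <<'E'
from plant import manip
import cv2
s=manip.state();print(s)
print(manip.hold_point_z)
for n in ["scene","top","wrist"]:
    print(n,manip.get_calibration(n)); cv2.imwrite(f"pics/{n}0.png",manip.grab_frame(n))
    for t in ["tamper","foot","pot","adapter","stone0"]:
        print(t,[(round(d['confidence'],2),d['rect']) for d in manip.cut_out(t,n)][:8])
E
```

```text
{'time': 0.0, 'joint_pos': array([-1.31002453e+00,  5.33979754e-02,  1.61428835e+00,  5.34733901e-06,
        1.47596405e+00, -1.19003654e-01]), 'joint_vel': array([ 0.00062907, -0.00117633, -0.00062446, -0.00093386,  0.00065644,
        0.0009575 ]), 'joint_efforts': array([ 5.02538533e-04, -3.93672574e+01, -3.70183182e+01, -7.58809676e-06,
        7.04180144e-03, -1.71586845e-05]), 'tool_pos': array([ 0.23153602, -0.57987323,  0.23004088]), 'tool_rot': array([-1.02646358e-03,  9.82024961e-01,  1.88748290e-01, -7.02139326e-05]), 'contact_force': array([-0.23930937,  0.16985616, -0.18425598]), 'ft_torque': array([ 0.00610136, -0.01381485,  0.01697907]), 'gripper_width': 1.0024074969332581}
0.0187
scene {'fx': 430.52584257239903, 'fy': 430.52584257239903, 'cx': 278.15958706630994, 'cy': 205.9314521426436, 'xyz': array([0.94361063, 0.48281074, 0.58184396]), 'attitude': array([-0.13188818,  0.27056671,  0.84674615, -0.43865718])}
tamper [(0.84, [263.4, 148.4, 290.2, 207.2])]
foot [(0.86, [259.0, 237.7, 457.7, 390.3])]
pot [(0.78, [204.6, 184.8, 223.8, 215.3])]
adapter [(0.75, [213.5, 15
[... 564 characters left out ...]
 254.0])]
foot [(0.67, [94.1, 148.9, 249.0, 262.7]), (0.41, [159.3, 208.4, 182.5, 227.5])]
pot [(0.76, [350.8, 156.4, 373.4, 181.7])]
adapter [(0.67, [399.7, 195.4, 448.0, 242.3])]
stone0 [(0.86, [162.4, 192.5, 179.8, 211.4]), (0.83, [191.5, 184.0, 210.7, 202.4]), (0.73, [201.7, 175.3, 219.5, 187.1]), (0.68, [155.7, 182.0, 171.7, 201.1]), (0.61, [161.4, 208.7, 182.2, 226.4]), (0.56, [206.1, 194.8, 226.7, 215.8])]
wrist {'fx': 333.25305595605136, 'fy': 333.25305595605136, 'cx': 281.6369118237746, 'cy': 208.59265166181217, 'xyz': array([ 0.29816528, -0.55465638,  0.3747157 ]), 'attitude': array([ 0.11911299,  0.81910923, -0.55539152, -0.08007757])}
tamper []
foot []
pot []
adapter []
stone0 []
```

```bash
python3 - <<'E'
import cv2
a=cv2.imread('pics/top0.png'); cv2.imwrite('pics/top0c.png',cv2.resize(a[135:275,85:285],None,fx=4,fy=4,interpolation=cv2.INTER_CUBIC))
a=cv2.imread('pics/scene0.png'); cv2.imwrite('pics/scene0c.png',cv2.resize(a[230:395,255:460],None,fx=3.6,fy=3.6,interpolation=cv2.INTER_CUBIC))
E
```

```text
(no output)
```

View pics/top0.png

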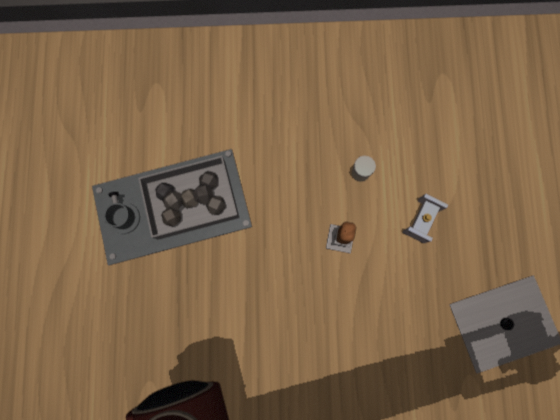

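View pics/scene0.png

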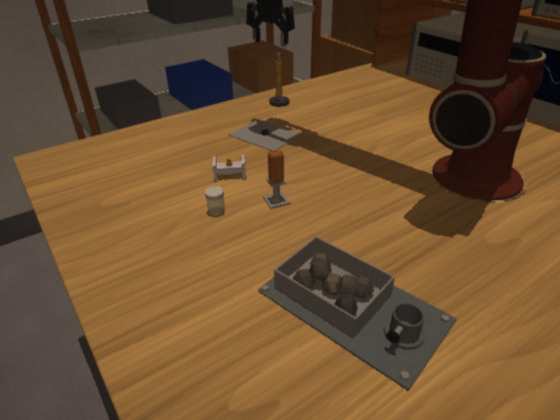

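```bash
ls pics
```

```text
scene0.png
scene0c.png
top0.png
top0c.png
wrist0.png
```

View pics/top0c.png

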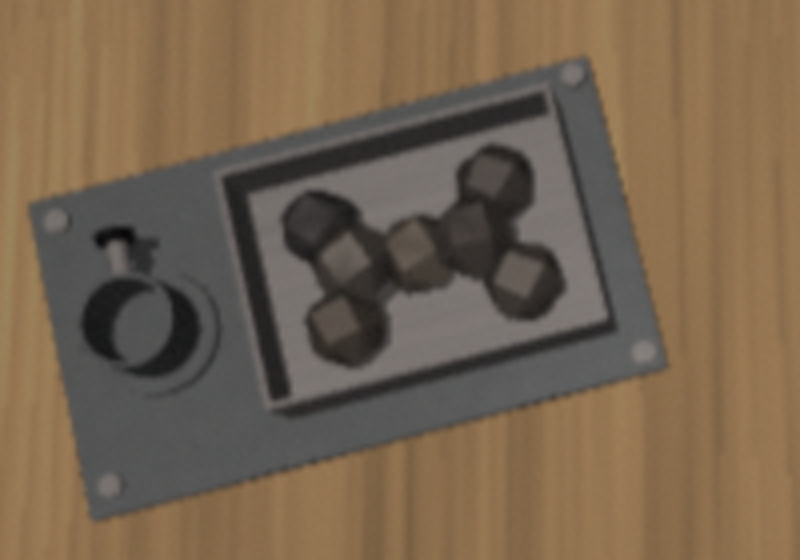

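View pics/scene0c.png

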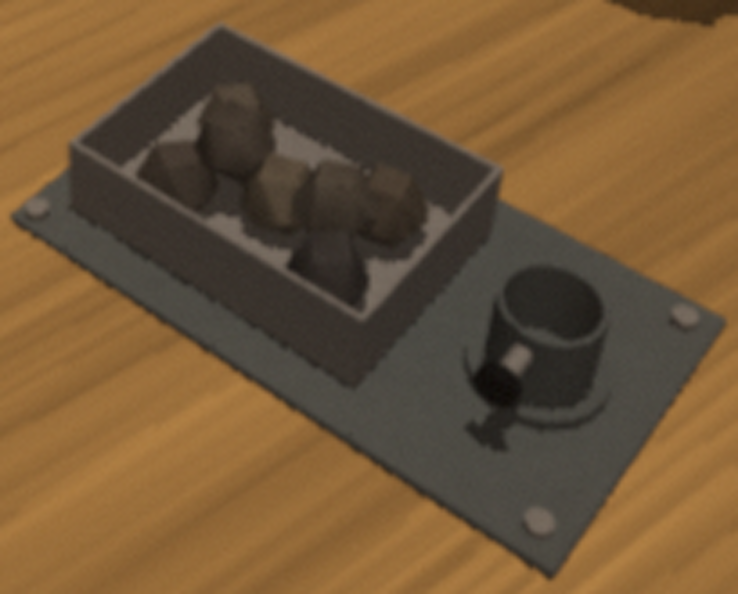

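```bash
cat > h.py <<'E'
import numpy as np, cv2
from scipy.spatial.transform import Rotation as R
from plant import manip
def rot(q): return R.from_quat([q[1],q[2],q[3],q[0]]).as_matrix()
def plane(n,uv,z,cal=None):
    c=cal or manip.get_calibration(n); uv=np.atleast_2d(np.array(uv,float))
    d=np.c_[(uv[:,0]-c['cx'])/c['fx'],(uv[:,1]-c['cy'])/c['fy'],np.ones(len(uv))]@rot(c['attitude']).T
    t=(z-c['xyz'][2])/d[:,2]; return c['xyz']+d*t[:,None]
def proj(n,P,cal=None):
    c=cal or manip.get_calibration(n); q=(np.atleast_2d(P)-c['xyz'])@rot(c['attitude'])
    return np.c_[q[:,0]/q[:,2]*c['fx']+c['cx'],q[:,1]/q[:,2]*c['fy']+c['cy']]
def tri(n1,uv1,n2,uv2):
    A=[];o=[]
    for n,uv in((n1,uv1),(n2,uv2)):
        c=manip.get_calibration(n); d=rot(c['attitude'])@np.array([(uv[0]-c['cx'])/c['fx'],(uv[1]-c['cy'])/c['fy'],1]); d/=np.linalg.norm(d)
        A.append(np.eye(3)-np.outer(d,d)); o.append(c['xyz'])
    return np.linalg.solve(A[0]+A[1],A[0]@o[0]+A[1]@o[1])
E
python3 - <<'E'
from h import *
c=np.array([[30,205],[590,58],[665,370],[92,518]])/4+[85,135]
P=plane('top',c,.006);print(P.round(4))
print('sock',plane('top',np.array([[155,325]])/4+[85,135],.052))
rim=np.array([[220,175],[550,90],[615,325],[270,405]])/4+[85,135]
print('rim',plane('top',rim,.05).round(4), plane('top',rim,.05).mean(0))
e=P[0]-P[1];e2=P[3]-P[2];print('ydir',np.degrees(np.arctan2(e[1],e[0])),np.degrees(np.arctan2(e2[1],e2[0])))
# socket is at end near idx0,3 -> +y toward there
a=cv2.imread('pics/top0.png'); t=cv2.resize(a[210:265,315:370],None,fx=8,fy=8,interpolation=cv2.INTER_CUBIC)
b=cv2.imread('pics/scene0.png'); u=cv2.resize(b[140:220,245:300],None,fx=5.5,fy=5.5,interpolation=cv2.INTER_CUBIC)
u=u[:440]
cv2.imwrite('pics/tmp0.png',np.hstack([t,u]))
E
```

```text
[[ 0.5914  0.292   0.006 ]
 [ 0.6609  0.0019  0.006 ]
 [ 0.4969 -0.0348  0.006 ]
 [ 0.43    0.2536  0.006 ]]
sock [[0.51958622 0.20778012 0.052     ]]
rim [[ 0.5935  0.1788  0.05  ]
 [ 0.6316  0.0163  0.05  ]
 [ 0.5138 -0.0146  0.05  ]
 [ 0.4795  0.1516  0.05  ]] [0.55458478 0.08301531 0.05      ]
ydir 103.47029883690509 103.05946342792741
```

View pics/tmp0.png

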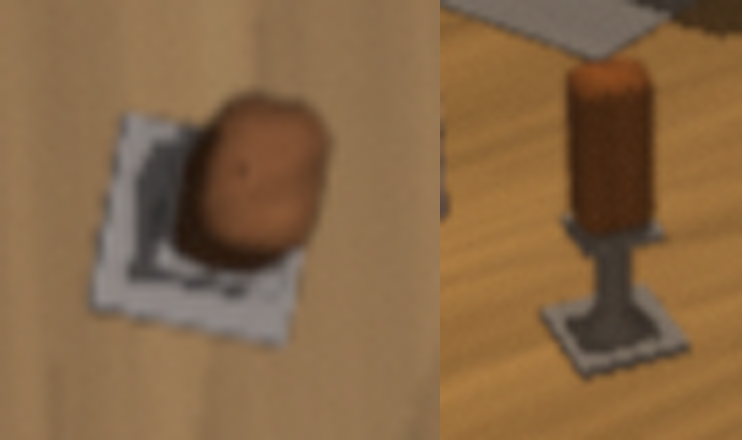

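```bash
python3 - <<'E'
from h import *
c=np.array([[30,205],[590,58],[665,370],[92,518]])/4+[85,135]
P=plane('top',c,.006); m=P.mean(0); 
yaw=np.radians(13.3); Rz=np.array([[np.cos(yaw),-np.sin(yaw)],[np.sin(yaw),np.cos(yaw)]])
o1=m[:2]-Rz@[0,.045]; print('foot',o1, 'sock->',np.array([.5196,.2078])-Rz@[0,.142])
t=np.array([[128,112],[92,308],[285,348]])/8+[315,210]
T=plane('top',t,.006); print(T.round(4)); d=T[0]-T[1]; print('tamper x dir',np.degrees(np.arctan2(d[1],d[0])), 'center',(T[0]+T[2])/2)
e=T[1]-T[2];print('ydir',np.degrees(np.arctan2(e[1],e[0]))-90)
print('griptop',plane('top',np.array([[268,165]])/8+[315,210],.13))
ts=np.array([[542-440,312],[590-440,378],[690-440,347]])/5.5+[245,140]
S=plane('scene',ts,.006);print('scene',S.round(4),(S[0]+S[2])/2)
print(plane('scene',np.array([[610-440,75]])/5.5+[245,140],.13))
print('pot',plane('top',[[365,167]],.056),'adp',plane('top',[[427,218]],.05))
# stones, top-surface centers
st=np.array([[318,225],[347,265],[347,328],[415,252],[470,235],[495,182],[525,283]])/4+[85,135]
Q=plane('top',st,.03); print(((Q[:,:2]-o1)@Rz).round(4))
E
```

```text
foot [0.55515873 0.08439461] sock-> [0.55226706 0.0696086 ]
[[ 0.4997 -0.1952  0.006 ]
 [ 0.4508 -0.1841  0.006 ]
 [ 0.4397 -0.2315  0.006 ]]
tamper x dir -12.720089642084025 center [ 0.46965927 -0.21332028  0.006     ]
ydir -13.237381934091587
griptop [[ 0.47125362 -0.21277927  0.13      ]]
scene [[ 0.4929 -0.2348  0.006 ]
 [ 0.5037 -0.1824  0.006 ]
 [ 0.4569 -0.1759  0.006 ]] [ 0.47488634 -0.20536272  0.006     ]
[[ 0.47613752 -0.20372143  0.13      ]]
pot [[ 0.60229669 -0.26056906  0.056     ]] adp [[ 0.50051601 -0.37348662  0.05      ]]
[[ 0.0276  0.0461]
 [ 0.004   0.0364]
 [-0.027   0.0432]
 [ 0.0016  0.0021]
 [ 0.0029 -0.0264]
 [ 0.026  -0.0446]
 [-0.0277 -0.0473]]
```

```bash
python3 -m creep '[[0,0,0,0.0328,-0.0231,0,1],[0,0,0,0.0328,-0.0231,0,1],[0,0,0,0.0328,-0.0231,0,1],[0,0,0,0.0328,-0.0231,0,1],[0,0,0,0.0328,-0.0231,0,1],[0,0,0,0.0328,-0.0231,0,1],[0,0,0,0.0328,-0.0231,0,1],[0,0,0,0.0328,-0.0231,0,1],[0,0,0,0.0328,-0.0231,0,1],[0,0,6.9,0,0,0,1],[0,0,6.9,0,0,0,1],[0,0,6.9,0,0,0,1],[0,0,6.9,0,0,0,1],[0,0,6.9,0,0,0,1],[0,0,0,0,0,0,1],[0,0,0,0,0,0,1]]'
python3 - <<'E'
from h import *
s=manip.state();print(s['tool_pos'],s['tool_rot'],s['time'])
cal=manip.get_calibration('wrist')
cv2.imwrite('pics/w1.png',manip.grab_frame('wrist')); manip.grab_frame('top')
for t in['tamper']:
  for d in manip.cut_out(t,'wrist'): print(d['confidence'],d['rect'])
print(cal, proj('wrist',[[.472,-.21,.006],[.472,-.21,.13]],cal))
E
```

```text
time: 2.23
tool_pos: [0.4288, -0.2779, 0.2314]
tool_rot: [0.0, 0.994, -0.109, 0.0]
contact_force: [0.4, 0.1, -0.6]
gripper_width: 1.001
[ 0.42879281 -0.27791668  0.23138487] [ 4.18632800e-05  9.93994403e-01 -1.09430888e-01  7.18374808e-05] 2.2333
0.75 [161.3, 126.7, 237.5, 193.9]
{'fx': 333.25305595605136, 'fy': 333.25305595605136, 'cx': 281.6369118237746, 'cy': 208.59265166181217, 'xyz': array([ 0.49865061, -0.29442512,  0.37478029]), 'attitude': array([-0.09008444, -0.61876991,  0.77243711,  0.11112834])} [[211.38073321 152.35192524]
 [177.85850917 172.62883644]]
```

View pics/w1.png

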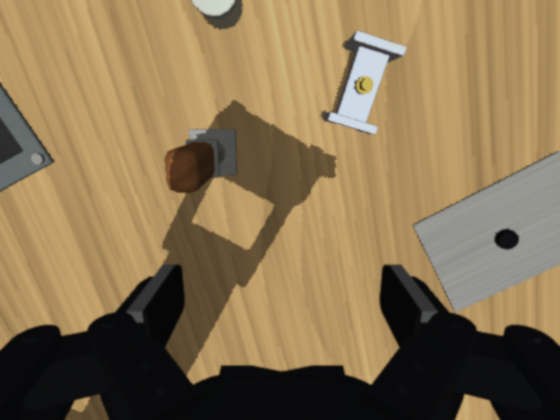

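```bash
python3 -m creep '[[0,0,0,0.0135,-0.0373,0,1],[0,0,0,0.0135,-0.0373,0,1],[0,0,0,0,0,0.03,1],[0,0,0,0,0,0.03,1],[0,0,0,0,0,0.03,1],[0,0,0,0,0,0.03,1],[0,0,0,0,0,0.025,1],[0,0,0,0,0,0.01,1],[0,0,0,0,0,0,1]]'
python3 - <<'E'
from h import *
s=manip.state();print(s['tool_pos'],s['contact_force'])
cv2.imwrite('pics/w2.png',manip.grab_frame('wrist'))
b=manip.grab_frame('scene');cv2.imwrite('pics/s2.png',cv2.resize(b[80:260,180:380],None,fx=3.3,fy=3.3))
E
```

```text
time: 3.13
tool_pos: [0.4695, -0.2099, 0.0732]
tool_rot: [-0.001, 0.994, -0.111, -0.003]
contact_force: [0.9, 0.8, -0.1]
gripper_width: 1.002
[ 0.46954636 -0.20986452  0.07318184] [ 0.89193805  0.77680234 -0.06935113]
```

View pics/w2.png

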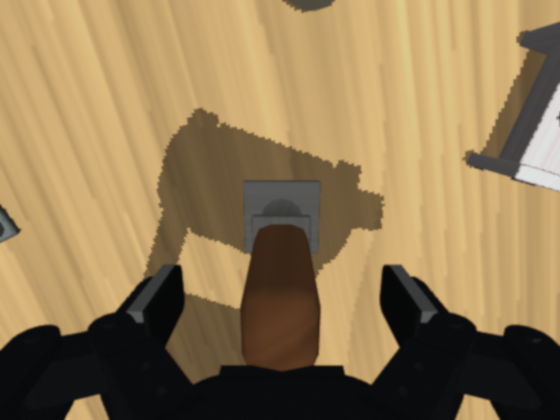

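View pics/s2.png

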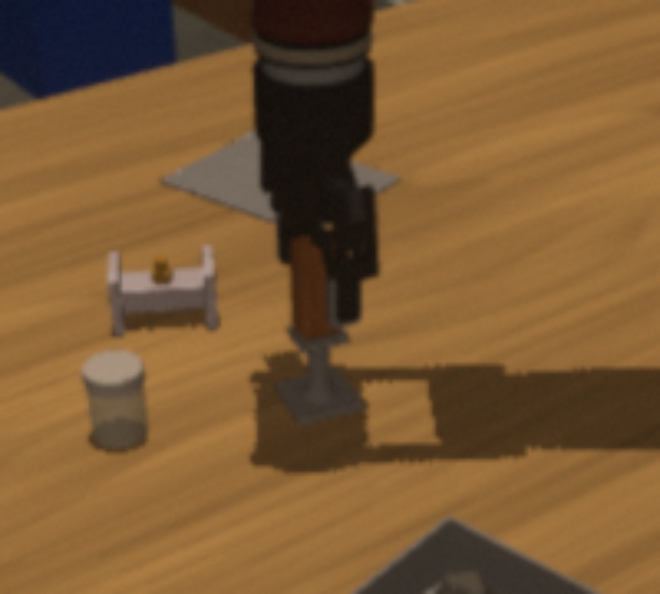

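```bash
python3 - <<'E'
from h import *
cal=manip.get_calibration('wrist'); s=manip.state()
for uv,z in [([281,217],.006),([244,181],.006),([320,181],.006)]:
  P=plane('wrist',uv,z,cal)[0]; print(P, rot(s['tool_rot']).T@(P-s['tool_pos']))
E
```

```text
[ 0.47442053 -0.21291108  0.006     ] [0.00245206 0.000809   0.07129123]
[ 0.50396071 -0.19473676  0.006     ] [ 0.02726526 -0.02342388  0.07130811]
[ 0.49294457 -0.24334226  0.006     ] [0.02722225 0.02641434 0.07132531]
```

```bash
python3 -m creep '[[0,0,0,0.002,0.001,0,1],[0,0,0,0,0,0,0],[0,0,0,0,0,0,0],[0,0,0,0,0,0,0],[0,0,0,0,0,0,0],[0,0,0,0,0,0,0],[0,0,0,0,0,0,0],[0,0,0,0,0,0,0],[0,0,0,0,0,0,0],[0,0,0,0,0,0,0],[0,0,0,0,0,0,0]]'
```

```text
time: 4.15
tool_pos: [0.4735, -0.2125, 0.0766]
tool_rot: [-0.0, 0.994, -0.111, 0.0]
contact_force: [-0.1, 1.9, 3.0]
gripper_width: 0.297
```

```bash
python3 -m creep '[[0,0,0,0,0,-0.015,0],[0,0,0,0,0,-0.03,0],[0,0,0,0,0,-0.03,0],[0,0,0,0,0,-0.03,0],[0,0,0,0,0,-0.03,0],[0,0,0,-0.0119,-0.0372,0,0],[0,0,0,-0.0119,-0.0372,0,0],[0,0,0,-0.0119,-0.0372,0,0],[0,0,-6.5,-0.0119,-0.0372,0,0],[0,0,-6.5,-0.0119,-0.0372,0,0],[0,0,-6.5,-0.0119,-0.0372,0,0],[0,0,-6.5,-0.0119,-0.0372,0,0],[0,0,0,0,0,0,0],[0,0,0,0,0,0,0],[0,0,0,0,0,0,0]]'
python3 - <<'E'
from h import *
s=manip.state();print(s['tool_pos'],s['tool_rot'],s['contact_force'])
cal=manip.get_calibration('wrist'); import pickle; pickle.dump(cal,open('cal3.pkl','wb'))
a=manip.grab_frame('wrist'); cv2.imwrite('pics/w3.png',a)
for t in['stone0']:
  for d in manip.cut_out(t,'wrist'): print(round(d['confidence'],2),d['rect'])
b=manip.grab_frame('scene');cv2.imwrite('pics/s3.png',b)
E
```

```text
time: 5.4
tool_pos: [0.4232, 0.0539, 0.2104]
tool_rot: [0.0, 0.993, 0.115, -0.001]
contact_force: [0.0, -0.7, -2.6]
gripper_width: 0.3
[0.42322038 0.05393586 0.21037607] [ 2.58861060e-04  9.93315394e-01  1.15429972e-01 -6.17865194e-04] [ 0.01822572 -0.65307167 -2.62530821]
0.93 [309.8, 41.5, 353.6, 82.0]
0.82 [306.5, 2.5, 350.5, 19.7]
0.68 [210.7, 40.7, 252.1, 84.8]
0.64 [205.1, 3.9, 232.0, 18.3]
0.6 [259.9, 1.2, 294.0, 53.8]
```

View pics/w3.png

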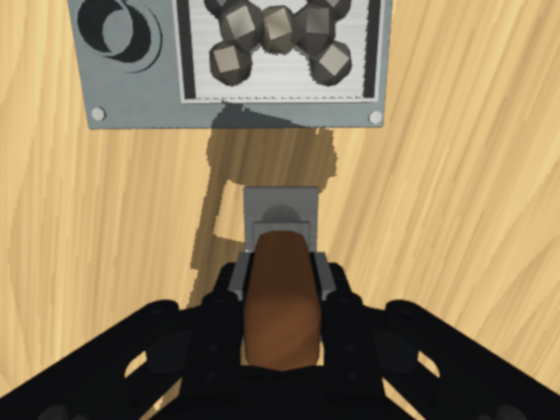

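View pics/s3.png

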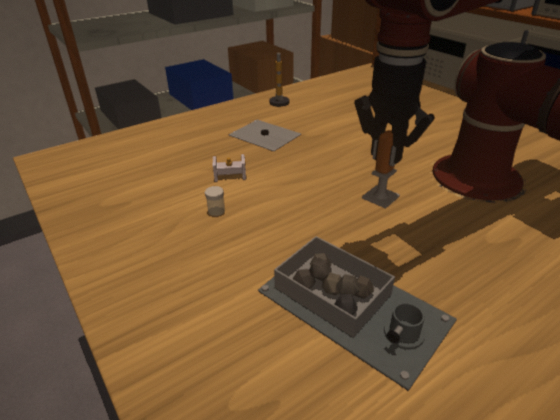

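```bash
python3 -m creep '[[0,0,0,0.03,-0.0,0,0],[0,0,0,0.03,-0.0,0,0],[0,0,0,0,0,0,0],[0,0,0,0,0,0,0]]'
python3 - <<'E'
from h import *
import pickle
c0=pickle.load(open('cal3.pkl','rb'))
print(plane('wrist',[[88,129],[384,127]],.006,c0).round(4),plane('wrist',[[180,104],[380,101]],.05,c0).round(4))
s=manip.state();print(s['tool_pos'],s['tool_rot'],s['contact_force'])
cal=manip.get_calibration('wrist'); pickle.dump(cal,open('cal4.pkl','wb'))
a=manip.grab_frame('wrist'); cv2.imwrite('pics/w4.png',cv2.resize(a[0:230,50:430],None,fx=2.1,fy=2.1,interpolation=cv2.INTER_CUBIC))
for t in['stone0']:
  for d in manip.cut_out(t,'wrist'): print(round(d['confidence'],2),d['rect'])
E
```

```text
time: 5.88
tool_pos: [0.4829, 0.0668, 0.2104]
tool_rot: [-0.0, 0.993, 0.114, -0.001]
contact_force: [-0.4, -0.4, -2.4]
gripper_width: 0.298
[[ 0.4297  0.2561  0.006 ]
 [ 0.5004 -0.036   0.006 ]] [[ 0.4774  0.1562  0.05  ]
 [ 0.5196 -0.0123  0.05  ]]
[0.48292966 0.06681103 0.21042729] [-7.07735483e-05  9.93422468e-01  1.14499485e-01 -1.28928429e-03] [-0.44189959 -0.36167923 -2.43982708]
0.94 [308.8, 111.2, 349.9, 150.2]
0.94 [301.1, 51.2, 346.8, 93.4]
0.77 [219.0, 76.6, 262.9, 124.9]
0.74 [293.0, 77.1, 328.2, 127.0]
0.71 [213.6, 112.2, 252.5, 150.8]
0.56 [262.0, 80.4, 292.4, 124.5]
0.55 [207.4, 52.8, 245.9, 89.4]
```

View pics/w4.png

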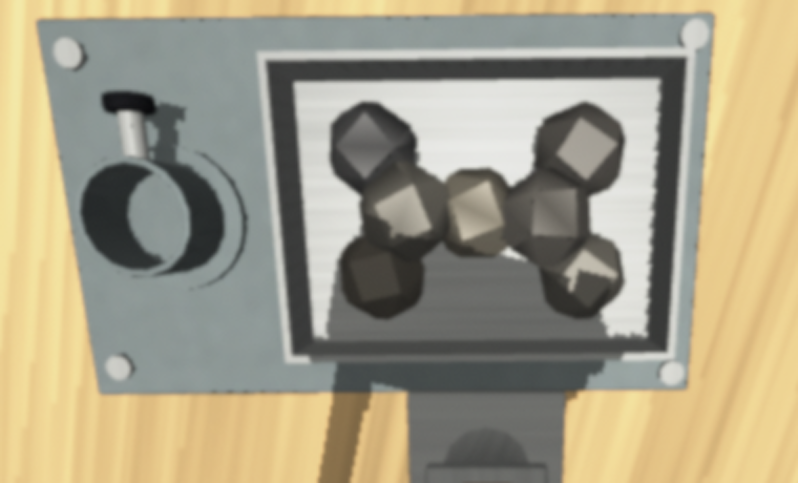

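```bash
cat >> h.py <<'E'
def tri2(c1,uv1,c2,uv2):
    A=[];o=[]
    for c,uv in((c1,uv1),(c2,uv2)):
        d=rot(c['attitude'])@np.array([(uv[0]-c['cx'])/c['fx'],(uv[1]-c['cy'])/c['fy'],1]); d/=np.linalg.norm(d)
        A.append(np.eye(3)-np.outer(d,d)); o.append(c['xyz'])
    return np.linalg.solve(A[0]+A[1],A[0]@o[0]+A[1]@o[1])
E
python3 - <<'E'
from h import *
import pickle
c=pickle.load(open('cal4.pkl','rb'))
f=lambda a:np.array(a)/2.1+[50,0]
rim=plane('wrist',f([[258,52],[693,48],[672,358],[286,362]]),.05,c); print(rim.round(4),rim.mean(0))
pl=plane('wrist',f([[38,20],[714,12],[686,388],[98,394]]),.006,c); print(pl.round(4),pl.mean(0))
for P in(rim,pl):
  e=P[0]-P[1];e2=P[3]-P[2];print('yaw',np.degrees(np.arctan2(e[1],e[0]))-90,np.degrees(np.arctan2(e2[1],e2[0]))-90)
yaw=np.radians(13.5); Rz=np.array([[np.cos(yaw),-np.sin(yaw)],[np.sin(yaw),np.cos(yaw)]])
o=rim.mean(0)[:2]; o2=pl.mean(0)[:2]-Rz@[0,.045]; print(o,o2); o=(o+o2)/2
# stone silhouettes centers wrist crop / top crop
w=[[372,147],[403,212],[382,275],[478,212],[551,216],[582,148],[582,277]]
t=[[320,226],[350,265],[348,328],[418,254],[472,235],[496,183],[524,283]]
ct=manip.get_calibration('top'); cs=manip.get_calibration('scene')
for a,b in zip(w,t):
  P=tri2(c,f(a),ct,np.array(b)/4+[85,135]); q=np.r_[(P[:2]-o)@Rz,P[2]]
  print(q.round(4), 'scene px',proj('scene',P,cs).round(0))
E
```

```text
[[ 0.597   0.1835  0.05  ]
 [ 0.6368  0.0192  0.05  ]
 [ 0.5187 -0.0094  0.05  ]
 [ 0.4786  0.155   0.05  ]] [0.55780438 0.08708497 0.05      ]
[[ 0.594   0.294   0.006 ]
 [ 0.6645  0.0055  0.006 ]
 [ 0.5007 -0.0342  0.006 ]
 [ 0.4299  0.2562  0.006 ]] [0.54726466 0.1303833  0.006     ]
yaw 13.600897028728753 13.710138375248079
yaw 13.730385578877772 13.706322610231766
[0.55780438 0.08708497] [0.5577697  0.08662666]
[0.0311 0.0493 0.0035] scene px [[345. 315.]]
[0.0016 0.0338 0.026 ] scene px [[348. 291.]]
[-0.0263  0.0457  0.0115] scene px [[362. 292.]]
[0.0012 0.001  0.0152] scene px [[332. 287.]]
[-0.0013 -0.0307  0.0363] scene px [[319. 269.]]
[ 0.0276 -0.0459  0.0148] scene px [[302. 283.]]
[-0.028  -0.0476  0.0185] scene px [[320. 264.]]
```

```bash
python3 -m creep '[[0,0,-0.5,0.0264,-0.0121,0,0],[0,0,0,0.0264,-0.0121,0,0],[0,0,0,0.0264,-0.0121,0,0],[0,0,0,0,0,0.02,0],[0,0,0,0,0,0.02,0],[0,0,0,0,0,0.015,0],[0,0,0,0,0,0,0],[0,0,0,0,0,0,0]]'
python3 -m creep '[[0,0,0,0,0,0.002,0],[0,0,0,0,0,0.002,0],[0,0,0,0,0,0.002,0],[0,0,0,0,0,0.002,0],[0,0,0,0,0,0.002,0]]'
```

```text
time: 6.65
tool_pos: [0.5494, 0.1212, 0.1556]
tool_rot: [-0.0, 0.993, 0.119, -0.001]
contact_force: [-0.1, 0.3, -1.9]
gripper_width: 0.289
time: 7.07
tool_pos: [0.5507, 0.1217, 0.1467]
tool_rot: [-0.0, 0.993, 0.12, 0.0]
contact_force: [-0.8, -0.8, -2.8]
gripper_width: 0.297
```

```bash
python3 -m creep '[[0,0,0,0,0,0.002,0],[0,0,0,0,0,0.002,0],[0,0,0,0,0,0.002,0]]'
python3 -m creep '[[0,0,0,0,0,0.002,0],[0,0,0,0,0,0.002,0]]'
python3 -m creep '[[0,0,0,0,0,0.0015,0],[0,0,0,0,0,0.0015,0]]'
```

```text
time: 7.32
tool_pos: [0.5505, 0.1217, 0.1401]
tool_rot: [0.0, 0.993, 0.12, -0.0]
contact_force: [-0.6, -0.1, -3.3]
gripper_width: 0.297
time: 7.48
tool_pos: [0.5505, 0.1217, 0.136]
tool_rot: [-0.0, 0.993, 0.12, -0.0]
contact_force: [-0.7, -0.1, -3.8]
gripper_width: 0.294
time: 7.65
tool_pos: [0.5508, 0.1218, 0.1338]
tool_rot: [0.0, 0.993, 0.12, 0.0]
contact_force: [-1.5, -0.1, 4.5]
gripper_width: 0.298
```

```bash
for i in 1 2; do :; done; python3 -m creep '[[0,0,0,0,0,0.001,0],[0,0,0,0,0,0.001,0]]'
python3 -m creep '[[0,0,0,0,0,0.001,0],[0,0,0,0,0,0.001,0]]'
python3 -m creep '[[0,0,0,0,0,0.001,0],[0,0,0,0,0,0.001,0]]'
```

```text
time: 7.82
tool_pos: [0.5514, 0.1217, 0.1334]
tool_rot: [0.0, 0.993, 0.12, 0.001]
contact_force: [-3.0, -0.4, 9.5]
gripper_width: 0.303
time: 7.98
tool_pos: [0.552, 0.1211, 0.1328]
tool_rot: [0.001, 0.993, 0.12, 0.002]
contact_force: [-3.8, -3.5, 14.0]
gripper_width: 0.299
time: 8.15
tool_pos: [0.5528, 0.1218, 0.1318]
tool_rot: [0.0, 0.993, 0.12, 0.003]
contact_force: [-2.7, 1.8, 12.8]
gripper_width: 0.296
```

```bash
python3 -m creep '[[0,0,0,0,0,0.001,0],[0,0,0,0,0,0.001,0]]'
python3 -m creep '[[0,0,0,0,0,0.001,0],[0,0,0,0,0,0.001,0]]'
python3 -m creep '[[0,0,0,0,0,0.001,0],[0,0,0,0,0,0.001,0]]'
```

```text
time: 8.32
tool_pos: [0.5532, 0.1235, 0.1304]
tool_rot: [-0.002, 0.993, 0.12, 0.004]
contact_force: [-3.3, 5.9, 15.1]
gripper_width: 0.3
time: 8.48
tool_pos: [0.553, 0.1232, 0.1273]
tool_rot: [-0.001, 0.993, 0.12, 0.003]
contact_force: [0.5, 1.5, 1.1]
gripper_width: 0.293
time: 8.65
tool_pos: [0.5503, 0.1216, 0.1209]
tool_rot: [0.0, 0.993, 0.12, -0.0]
contact_force: [-0.7, -0.3, -1.8]
gripper_width: 0.292
```

```bash
python3 -m creep '[[0,0,0,0,0,0.001,0],[0,0,0,0,0,0.001,0]]'
python3 -m creep '[[0,0,0,0,0,0.001,0],[0,0,0,0,0,0.001,0]]'
python3 -m creep '[[0,0,0,0,0,0.001,0],[0,0,0,0,0,0.001,0]]'
```

```text
time: 8.82
tool_pos: [0.5513, 0.1213, 0.1199]
tool_rot: [0.001, 0.993, 0.12, 0.001]
contact_force: [0.3, -1.7, 5.7]
gripper_width: 0.299
time: 8.98
tool_pos: [0.5522, 0.1208, 0.1194]
tool_rot: [0.001, 0.993, 0.12, 0.002]
contact_force: [-0.4, -3.8, 10.6]
gripper_width: 0.297
time: 9.15
tool_pos: [0.5531, 0.1202, 0.119]
tool_rot: [0.002, 0.993, 0.12, 0.003]
contact_force: [-0.7, -6.0, 15.3]
gripper_width: 0.296
```

```bash
python3 -m creep '[[0,0,0,0,0,-0.005,0],[0,0,0,0,0,-0.02,0],[0,0,0,0,0,-0.02,0],[0,0,0,-0.001,0.033,0,0],[0,0,0,-0.001,0.033,0,0],[0,0,0,0,0,0,0],[0,0,0,0,0,0.01,0],[0,0,0,0,0,0.008,0],[0,0,0,0,0,0,0]]'
python3 -m creep '[[0,0,0,0,0,0.002,0],[0,0,0,0,0,0.002,0]]'
python3 -m creep '[[0,0,0,0,0,0.0015,0],[0,0,0,0,0,0.0015,0]]'
```

```text
time: 9.9
tool_pos: [0.5615, 0.058, 0.138]
tool_rot: [-0.001, 0.993, 0.12, -0.004]
contact_force: [-0.9, 0.2, -3.4]
gripper_width: 0.297
time: 10.07
tool_pos: [0.5638, 0.058, 0.1375]
tool_rot: [-0.0, 0.993, 0.12, -0.001]
contact_force: [0.2, -0.3, -1.8]
gripper_width: 0.293
time: 10.23
tool_pos: [0.5643, 0.0576, 0.1354]
tool_rot: [-0.0, 0.993, 0.12, 0.0]
contact_force: [-1.6, 0.6, 0.4]
gripper_width: 0.298
```

```bash
python3 -m creep '[[0,0,0,0,0,0.001,0],[0,0,0,0,0,0.001,0]]'
python3 -m creep '[[0,0,0,0,0,0.001,0],[0,0,0,0,0,0.001,0]]'
python3 -m creep '[[0,0,0,0,0,0.001,0],[0,0,0,0,0,0.001,0]]'
python3 -m creep '[[0,0,0,0,0,0.001,0],[0,0,0,0,0,0.001,0]]'
```

```text
time: 10.4
tool_pos: [0.5648, 0.0576, 0.1345]
tool_rot: [-0.0, 0.993, 0.12, 0.001]
contact_force: [-0.8, 1.4, 3.6]
gripper_width: 0.296
time: 10.57
tool_pos: [0.565, 0.0575, 0.1329]
tool_rot: [-0.0, 0.993, 0.12, 0.001]
contact_force: [-3.0, 1.6, 8.2]
gripper_width: 0.301
time: 10.73
tool_pos: [0.5652, 0.0573, 0.1324]
tool_rot: [-0.0, 0.993, 0.12, 0.001]
contact_force: [-6.0, 1.4, 16.4]
gripper_width: 0.296
time: 10.9
tool_pos: [0.5659, 0.0572, 0.1322]
tool_rot: [0.0, 0.993, 0.12, 0.002]
contact_force: [-8.5, 0.9, 22.6]
gripper_width: 0.294
```

```bash
python3 -m creep '[[0,0,0,0,0,0.001,0],[0,0,0,0,0,0,0]]'
python3 -m creep '[[0,0,0,0,0,0.001,0],[0,0,0,0,0,0.0,0]]'
python3 -m creep '[[0,0,0,0,0,0.001,0],[0,0,0,0,0,0.0,0]]'
```

```text
time: 11.07
tool_pos: [0.566, 0.0572, 0.1322]
tool_rot: [0.0, 0.993, 0.12, 0.002]
contact_force: [-9.4, 1.0, 23.2]
gripper_width: 0.296
time: 11.23
tool_pos: [0.5666, 0.0571, 0.132]
tool_rot: [0.001, 0.993, 0.12, 0.002]
contact_force: [-8.0, 0.6, 23.4]
gripper_width: 0.292
time: 11.4
tool_pos: [0.5668, 0.057, 0.1318]
tool_rot: [0.001, 0.993, 0.12, 0.003]
contact_force: [-10.0, 0.6, 27.3]
gripper_width: 0.297
```

```bash
python3 -m creep '[[0,0,0,0,0,0.001,0],[0,0,0,0,0,0.001,0]]'
python3 -m creep '[[0,0,0,0,0,0.001,0],[0,0,0,0,0,0,0]]'
python3 -m creep '[[0,0,0,0,0,0,0],[0,0,0,0,0,0,0]]'
```

```text
time: 11.57
tool_pos: [0.5678, 0.0571, 0.1314]
tool_rot: [0.001, 0.993, 0.12, 0.004]
contact_force: [-11.5, 1.2, 34.8]
gripper_width: 0.295
time: 11.73
tool_pos: [0.5682, 0.0567, 0.1311]
tool_rot: [0.001, 0.993, 0.12, 0.004]
contact_force: [-10.4, 0.9, 33.9]
gripper_width: 0.298
time: 11.9
tool_pos: [0.5682, 0.0568, 0.1311]
tool_rot: [0.001, 0.993, 0.12, 0.004]
contact_force: [-11.4, 0.1, 33.3]
gripper_width: 0.301
```

```bash
python3 -m creep '[[0,0,0,0,0,-0.01,0],[0,0,0,0,0,-0.03,0],[0,0,0,0,0,-0.035,0],[0,0,0,-0.041,-0.014,-0.0,0],[0,0,0,-0.041,-0.014,0,0],[0,0,0,0,0,0,0],[0,0,0,0,0,0,0],[0,0,0,0,0,0,0]]'
cat > look.py <<'E'
from h import *
import pickle,sys
k=sys.argv[1]
cal=manip.get_calibration('wrist'); pickle.dump(cal,open(f'cal{k}.pkl','wb'))
print(manip.state()['tool_pos'],manip.state()['time'])
a=manip.grab_frame('wrist'); cv2.imwrite(f'pics/wf{k}.png',a); cv2.imwrite(f'pics/w{k}.png',cv2.resize(a[0:230,50:430],None,fx=2.1,fy=2.1,interpolation=cv2.INTER_CUBIC))
b=manip.grab_frame('scene'); cv2.imwrite(f'pics/s{k}.png',cv2.resize(b[230:340,265:405],None,fx=5,fy=5,interpolation=cv2.INTER_CUBIC))
b=manip.grab_frame('top'); cv2.imwrite(f'pics/t{k}.png',cv2.resize(b[150:250,130:250],None,fx=5,fy=5,interpolation=cv2.INTER_CUBIC))
E
python3 look.py 5
```

```text
time: 12.57
tool_pos: [0.481, 0.0643, 0.1958]
tool_rot: [0.0, 0.993, 0.12, 0.0]
contact_force: [0.0, -0.2, -2.2]
gripper_width: 0.295
[0.4810174  0.06431545 0.19578923] 12.5667
```

View pics/w5.png

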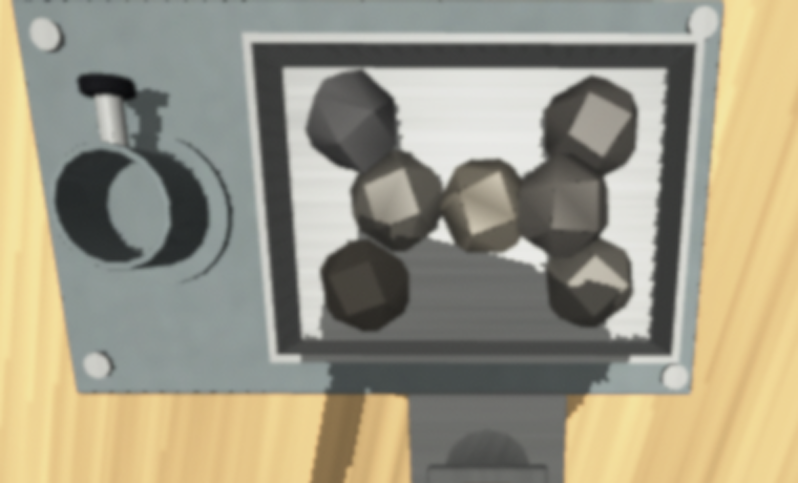

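View pics/s5.png

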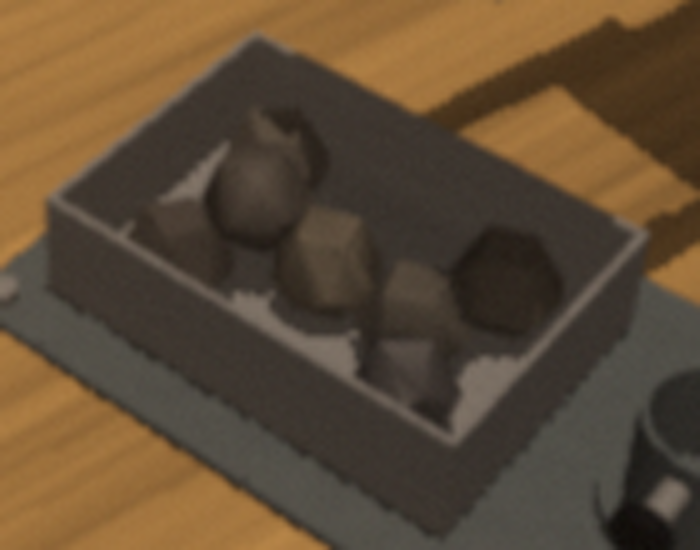

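View pics/t5.png

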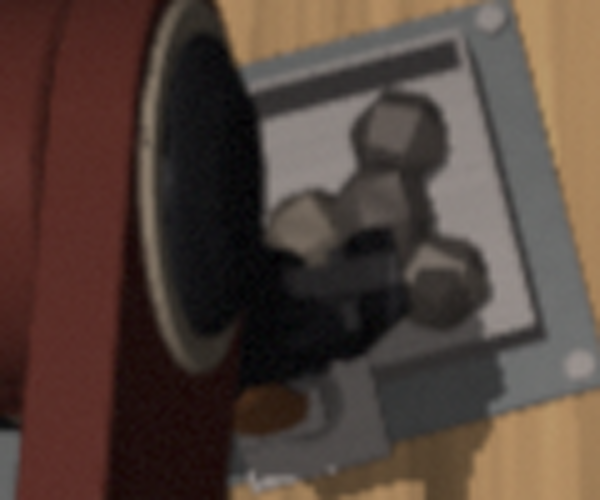

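```bash
cat > loc.py <<'E'
from h import *
import pickle,sys,json
k,pts,z=sys.argv[1],np.array(json.loads(sys.argv[2]),float),float(sys.argv[3])
c=pickle.load(open(f'cal{k}.pkl','rb'))
yaw=np.radians(13.65); Rz=np.array([[np.cos(yaw),-np.sin(yaw)],[np.sin(yaw),np.cos(yaw)]]); o=np.array([.5578,.0868])
P=plane('wrist',pts/2.1+[50,0],z,c)
for a,p in zip(pts,P): print(a,'foot',((p[:2]-o)@Rz).round(4),'world',p[:2].round(4))
E
python3 loc.py 5 '[[563,205]]' .04
python3 loc.py 5 '[[352,118],[397,200],[366,284],[487,205],[592,125],[590,283]]' .025
```

```text
[563. 205.] foot [ 0.0016 -0.0359] world [0.5678 0.0523]
[352. 118.] foot [0.036  0.0506] world [0.5809 0.1445]
[397. 200.] foot [0.004  0.0332] world [0.5539 0.12  ]
[366. 284.] foot [-0.031  0.048] world [0.5164 0.1262]
[487. 205.] foot [ 0.0021 -0.0051] world [0.561  0.0823]
[592. 125.] foot [ 0.0335 -0.0485] world [0.6018 0.0476]
[590. 283.] foot [-0.0304 -0.0504] world [0.5401 0.0306]
```

```bash
python3 -m creep '[[0,0,0,0.0271,0.0111,0,0],[0,0,0,0.0271,0.0111,0,0],[0,0,0,0.0271,0.0111,0,0],[0,0,0,0,0,0.02,0],[0,0,0,0,0,0.02,0],[0,0,0,0,0,0.012,0],[0,0,0,0,0,0.005,0],[0,0,0,0,0,0,0],[0,0,0,0,0,0,0]]'
python3 -m creep '[[0,0,0,0,0,0.002,0],[0,0,0,0,0,0.002,0],[0,0,0,0,0,0.002,0]]'
```

```text
time: 13.47
tool_pos: [0.5685, 0.0515, 0.1397]
tool_rot: [0.0, 0.993, 0.12, 0.0]
contact_force: [-0.2, 1.0, -1.9]
gripper_width: 0.294
time: 13.72
tool_pos: [0.5688, 0.0516, 0.1344]
tool_rot: [0.0, 0.993, 0.12, 0.001]
contact_force: [0.2, 0.5, -2.2]
gripper_width: 0.3
```

```bash
python3 -m creep '[[0,0,0,0,0,0.002,0],[0,0,0,0,0,0.001,0]]'
python3 -m creep '[[0,0,0,0,0,0.001,0],[0,0,0,0,0,0.001,0]]'
python3 -m creep '[[0,0,0,0,0,0.001,0],[0,0,0,0,0,0.001,0]]'
python3 -m creep '[[0,0,0,0,0,0.001,0],[0,0,0,0,0,0.001,0]]'
```

```text
time: 13.88
tool_pos: [0.5686, 0.0515, 0.1314]
tool_rot: [0.0, 0.993, 0.12, 0.001]
contact_force: [-0.6, -1.0, 3.8]
gripper_width: 0.294
time: 14.05
tool_pos: [0.5694, 0.0512, 0.1308]
tool_rot: [0.001, 0.993, 0.12, 0.001]
contact_force: [-2.2, -0.9, 8.0]
gripper_width: 0.296
time: 14.22
tool_pos: [0.5705, 0.0502, 0.1298]
tool_rot: [0.002, 0.993, 0.12, 0.003]
contact_force: [-0.2, -5.2, 9.7]
gripper_width: 0.297
time: 14.38
tool_pos: [0.5701, 0.0506, 0.1268]
tool_rot: [0.001, 0.993, 0.12, 0.002]
contact_force: [0.1, -0.7, -0.2]
gripper_width: 0.297
```

Moving down easily now.

```bash
python3 -m creep '[[0,0,0,0,0,0.001,0],[0,0,0,0,0,0.001,0]]'
python3 -m creep '[[0,0,0,0,0,0.001,0],[0,0,0,0,0,0.001,0]]'
python3 -m creep '[[0,0,0,0,0,0.001,0],[0,0,0,0,0,0.001,0]]'
python3 -m creep '[[0,0,0,0,0,0.001,0],[0,0,0,0,0,0.001,0]]'
```

```text
time: 14.55
tool_pos: [0.5681, 0.0517, 0.122]
tool_rot: [-0.0, 0.993, 0.12, 0.0]
contact_force: [1.0, -0.6, 3.0]
gripper_width: 0.295
time: 14.72
tool_pos: [0.5693, 0.0518, 0.1215]
tool_rot: [-0.0, 0.993, 0.12, 0.001]
contact_force: [0.6, -0.2, 6.6]
gripper_width: 0.296
time: 14.88
tool_pos: [0.5701, 0.0519, 0.1211]
tool_rot: [0.0, 0.993, 0.12, 0.002]
contact_force: [-0.7, 0.2, 13.4]
gripper_width: 0.296
time: 15.05
tool_pos: [0.5707, 0.0519, 0.1209]
tool_rot: [0.0, 0.993, 0.12, 0.003]
contact_force: [-3.1, 0.2, 20.0]
gripper_width: 0.293
```

```bash
python3 -m creep '[[0,0,0,0,0,-0.01,0],[0,0,0,0,0,-0.03,0],[0,0,0,0,0,-0.04,0],[0,0,0,-0.037,-0.0105,-0.005,0],[0,0,0,-0.037,-0.0105,0,0],[0,0,0,0,0,0,0],[0,0,0,0,0,0,0],[0,0,0,0,0,0,0]]'
python3 look.py 6
```

```text
time: 15.72
tool_pos: [0.4905, 0.0545, 0.2002]
tool_rot: [-0.0, 0.993, 0.12, -0.001]
contact_force: [0.2, -1.0, -2.4]
gripper_width: 0.298
[0.490536   0.0544561  0.20021712] 15.7167
```

View pics/w6.png

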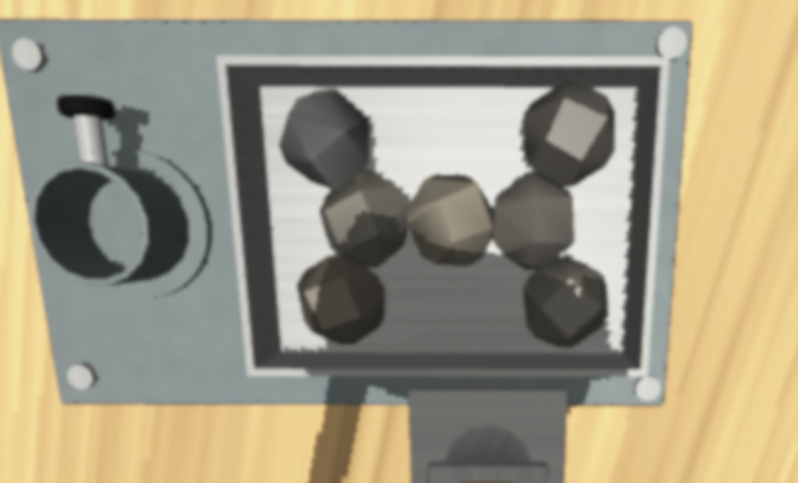

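View pics/s6.png

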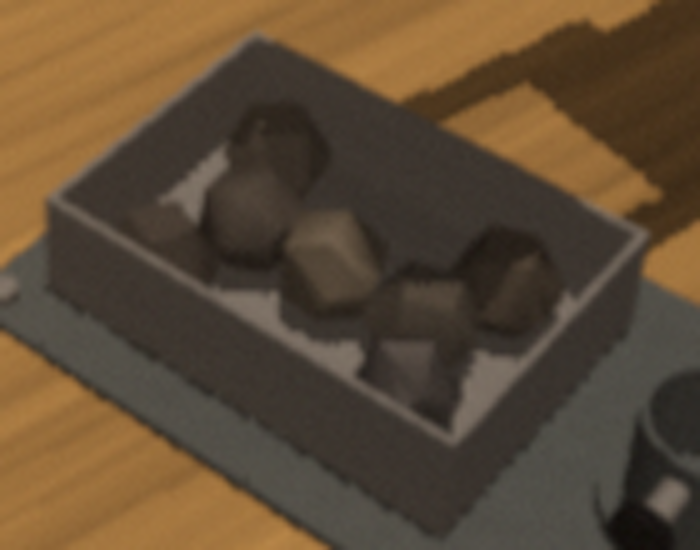

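```bash
python3 loc.py 6 '[[326,138],[364,218],[342,298],[451,220],[534,221],[569,133],[565,303]]' .025
```

```text
[326. 138.] foot [0.0355 0.0511] world [0.5802 0.1449]
[364. 218.] foot [0.0034 0.0367] world [0.5524 0.1232]
[342. 298.] foot [-0.0308  0.0482] world [0.5165 0.1264]
[451. 220.] foot [ 0.0026 -0.0011] world [0.5606 0.0864]
[534. 221.] foot [ 0.0023 -0.0372] world [0.5688 0.0512]
[569. 133.] foot [ 0.0376 -0.0511] world [0.6064 0.046 ]
[565. 303.] foot [-0.0329 -0.0518] world [0.5381 0.0287]
```

```bash
python3 -m creep '[[0,0,0,0.0252,-0.0048,0,0],[0,0,0,0.0252,-0.0048,0,0],[0,0,0,0.0252,-0.0048,0,0],[0,0,0,0,0,0.025,0],[0,0,0,0,0,0.025,0],[0,0,0,0,0,0.015,0],[0,0,0,0,0,0.005,0],[0,0,0,0,0,0,0],[0,0,0,0,0,0,0]]'
python3 -m creep '[[0,0,0,0,0,0.002,0],[0,0,0,0,0,0.002,0],[0,0,0,0,0,0.002,0]]'
python3 -m creep '[[0,0,0,0,0,0.001,0],[0,0,0,0,0,0.001,0]]'
python3 -m creep '[[0,0,0,0,0,0.001,0],[0,0,0,0,0,0.001,0]]'
```

```text
time: 16.62
tool_pos: [0.5621, 0.0862, 0.1318]
tool_rot: [0.0, 0.993, 0.12, 0.0]
contact_force: [0.6, -0.6, -2.2]
gripper_width: 0.295
time: 16.87
tool_pos: [0.5621, 0.0863, 0.1266]
tool_rot: [0.0, 0.993, 0.12, 0.001]
contact_force: [-0.4, 0.4, -2.3]
gripper_width: 0.299
time: 17.03
tool_pos: [0.5614, 0.0863, 0.1236]
tool_rot: [0.0, 0.993, 0.12, 0.0]
contact_force: [-0.2, 0.9, -3.3]
gripper_width: 0.301
time: 17.2
tool_pos: [0.5615, 0.0863, 0.1217]
tool_rot: [-0.0, 0.993, 0.12, 0.0]
contact_force: [-0.1, -0.3, 1.9]
gripper_width: 0.299
```

```bash
python3 -m creep '[[0,0,0,0,0,0.001,0],[0,0,0,0,0,0.001,0]]'
python3 -m creep '[[0,0,0,0,0,0.001,0],[0,0,0,0,0,0.001,0]]'
python3 -m creep '[[0,0,0,0,0,0.001,0],[0,0,0,0,0,0.001,0]]'
```

```text
time: 17.37
tool_pos: [0.5625, 0.0863, 0.1214]
tool_rot: [0.0, 0.993, 0.12, 0.001]
contact_force: [-1.1, 0.1, 8.3]
gripper_width: 0.294
time: 17.53
tool_pos: [0.5636, 0.0861, 0.1212]
tool_rot: [0.001, 0.993, 0.12, 0.003]
contact_force: [-2.8, -1.5, 13.9]
gripper_width: 0.296
time: 17.7
tool_pos: [0.5647, 0.0858, 0.121]
tool_rot: [0.001, 0.993, 0.12, 0.004]
contact_force: [-2.2, -2.2, 19.6]
gripper_width: 0.299
```

```bash
python3 -m creep '[[0,0,0,0,0,-0.01,0],[0,0,0,0,0,-0.02,0],[0,0,0,0.011,0.0234,0,0],[0,0,0,0.0115,0.0234,0,0],[0,0,0,0,0,0,0],[0,0,0,0,0,0.01,0],[0,0,0,0,0,0.006,0],[0,0,0,0,0,0.002,0],[0,0,0,0,0,0.002,0],[0,0,0,0,0,0.0,0]]'
python3 -m creep '[[0,0,0,0,0,0.002,0],[0,0,0,0,0,0.0015,0]]'
python3 -m creep '[[0,0,0,0,0,0.001,0],[0,0,0,0,0,0.001,0]]'
python3 -m creep '[[0,0,0,0,0,0.001,0],[0,0,0,0,0,0.001,0]]'
python3 -m creep '[[0,0,0,0,0,0.001,0],[0,0,0,0,0,0.001,0]]'
```

```text
time: 18.53
tool_pos: [0.5932, 0.0468, 0.124]
tool_rot: [-0.0, 0.993, 0.12, -0.001]
contact_force: [-0.2, -0.1, -2.7]
gripper_width: 0.292
time: 18.7
tool_pos: [0.5945, 0.0465, 0.1222]
tool_rot: [0.0, 0.993, 0.12, 0.0]
contact_force: [-1.0, -0.4, 1.9]
gripper_width: 0.296
time: 18.87
tool_pos: [0.5952, 0.0464, 0.1217]
tool_rot: [0.0, 0.993, 0.12, 0.001]
contact_force: [-1.0, 0.5, 7.5]
gripper_width: 0.295
time: 19.03
tool_pos: [0.5959, 0.0463, 0.1213]
tool_rot: [0.0, 0.993, 0.12, 0.002]
contact_force: [-3.0, 1.5, 12.5]
gripper_width: 0.296
time: 19.2
tool_pos: [0.5965, 0.0463, 0.121]
tool_rot: [0.0, 0.993, 0.12, 0.002]
contact_force: [-4.6, 0.6, 19.2]
gripper_width: 0.298
```

```bash
python3 -m creep '[[0,0,0,0,0,-0.01,0],[0,0,0,0,0,-0.02,0],[0,0,0,-0.026,0,0,0],[0,0,0,-0.026,0,0,0],[0,0,0,0,0,0,0],[0,0,0,0,0,0.01,0],[0,0,0,0,0,0.006,0],[0,0,0,0,0,0.004,0],[0,0,0,0,0,0.002,0],[0,0,0,0,0,0.0,0]]'
python3 -m creep '[[0,0,0,0,0,0.002,0],[0,0,0,0,0,0.001,0]]'
python3 -m creep '[[0,0,0,0,0,0.001,0],[0,0,0,0,0,0.001,0]]'
python3 -m creep '[[0,0,0,0,0,0.001,0],[0,0,0,0,0,0.001,0]]'
python3 -m creep '[[0,0,0,0,0,0.001,0],[0,0,0,0,0,0.001,0]]'
```

```text
time: 20.03
tool_pos: [0.5436, 0.0339, 0.1226]
tool_rot: [-0.0, 0.993, 0.12, -0.001]
contact_force: [0.4, -0.2, -3.4]
gripper_width: 0.299
time: 20.2
tool_pos: [0.5444, 0.0339, 0.1212]
tool_rot: [0.0, 0.993, 0.12, 0.0]
contact_force: [-1.1, -0.1, 1.7]
gripper_width: 0.294
time: 20.37
tool_pos: [0.5449, 0.0337, 0.1206]
tool_rot: [0.0, 0.993, 0.12, 0.001]
contact_force: [-1.9, -0.5, 8.0]
gripper_width: 0.301
time: 20.53
tool_pos: [0.5455, 0.0336, 0.1203]
tool_rot: [0.001, 0.993, 0.12, 0.002]
contact_force: [-5.3, -0.1, 14.4]
gripper_width: 0.299
time: 20.7
tool_pos: [0.5461, 0.0334, 0.12]
tool_rot: [0.001, 0.993, 0.12, 0.002]
contact_force: [-7.4, -1.4, 19.9]
gripper_width: 0.295
```

```bash
python3 -m creep '[[0,0,0,0,0,-0.01,0],[0,0,0,0,0,-0.02,0],[0,0,0,0,-0.032,0,0],[0,0,0,0,-0.032,0,0],[0,0,0,0,-0.032,0,0],[0,0,0,0,0,0,0],[0,0,0,0,0,0.01,0],[0,0,0,0,0,0.006,0],[0,0,0,0,0,0.003,0],[0,0,0,0,0,0.0,0]]'
python3 -m creep '[[0,0,0,0,0,0.002,0],[0,0,0,0,0,0.001,0]]'
python3 -m creep '[[0,0,0,0,0,0.001,0],[0,0,0,0,0,0.001,0]]'
python3 -m creep '[[0,0,0,0,0,0.001,0],[0,0,0,0,0,0.001,0]]'
python3 -m creep '[[0,0,0,0,0,0.001,0],[0,0,0,0,0,0.001,0]]'
```

```text
time: 21.53
tool_pos: [0.5199, 0.126, 0.1237]
tool_rot: [0.0, 0.993, 0.119, -0.002]
contact_force: [0.4, -0.3, -2.8]
gripper_width: 0.297
time: 21.7
tool_pos: [0.5212, 0.1264, 0.1226]
tool_rot: [0.0, 0.993, 0.119, -0.0]
contact_force: [0.3, 0.2, -2.8]
gripper_width: 0.301
time: 21.87
tool_pos: [0.5212, 0.1268, 0.121]
tool_rot: [0.0, 0.993, 0.12, 0.0]
contact_force: [-0.5, -0.3, -2.3]
gripper_width: 0.301
time: 22.03
tool_pos: [0.521, 0.127, 0.1189]
tool_rot: [0.0, 0.993, 0.12, 0.0]
contact_force: [-0.6, -0.2, -3.0]
gripper_width: 0.297
time: 22.2
tool_pos: [0.5216, 0.1272, 0.1186]
tool_rot: [0.0, 0.993, 0.12, 0.001]
contact_force: [-3.0, -0.3, 9.4]
gripper_width: 0.298
```

Level (.042). Last corner (+x,+y).

```bash
python3 -m creep '[[0,0,0,0,0,-0.01,0],[0,0,0,0,0,-0.02,0],[0,0,0,0.026,0,0,0],[0,0,0,0.026,0,0,0],[0,0,0,0,0,0,0],[0,0,0,0,0,0.01,0],[0,0,0,0,0,0.006,0],[0,0,0,0,0,0.003,0],[0,0,0,0,0,0.0,0]]'
python3 -m creep '[[0,0,0,0,0,0.002,0],[0,0,0,0,0,0.001,0]]'
python3 -m creep '[[0,0,0,0,0,0.001,0],[0,0,0,0,0,0.001,0]]'
python3 -m creep '[[0,0,0,0,0,0.001,0],[0,0,0,0,0,0.001,0]]'
python3 -m creep '[[0,0,0,0,0,0.001,0],[0,0,0,0,0,0.001,0]]'
```

```text
time: 22.95
tool_pos: [0.5694, 0.1392, 0.1255]
tool_rot: [-0.0, 0.993, 0.12, -0.002]
contact_force: [0.3, 0.1, -2.7]
gripper_width: 0.293
time: 23.12
tool_pos: [0.5711, 0.1394, 0.1247]
tool_rot: [-0.0, 0.993, 0.12, 0.0]
contact_force: [0.4, -0.3, -3.8]
gripper_width: 0.296
time: 23.28
tool_pos: [0.5715, 0.1394, 0.1231]
tool_rot: [0.0, 0.993, 0.12, 0.0]
contact_force: [-1.0, -0.5, -3.0]
gripper_width: 0.295
time: 23.45
tool_pos: [0.5715, 0.1394, 0.1209]
tool_rot: [-0.0, 0.993, 0.12, 0.0]
contact_force: [-0.2, 0.1, -2.8]
gripper_width: 0.296
time: 23.62
tool_pos: [0.5721, 0.1394, 0.1201]
tool_rot: [0.0, 0.993, 0.12, 0.001]
contact_force: [-0.8, -0.0, 4.6]
gripper_width: 0.294
```

```bash
python3 -m creep '[[0,0,0,0,0,-0.01,0],[0,0,0,0,0,-0.03,0],[0,0,0,0,0,-0.04,0],[0,0,0,-0.035,0.015,0,0],[0,0,0,-0.035,0.015,0,0],[0,0,0,-0.035,0.015,0,0],[0,0,0,0,0,0,0],[0,0,0,0,0,0,0],[0,0,0,0,0,0,0]]'
python3 look.py 7
```

```text
time: 24.37
tool_pos: [0.4804, 0.0707, 0.1995]
tool_rot: [-0.0, 0.993, 0.12, 0.001]
contact_force: [1.0, -0.6, -3.2]
gripper_width: 0.295
[0.48042876 0.07073858 0.19948339] 24.3667
```

View pics/w7.png

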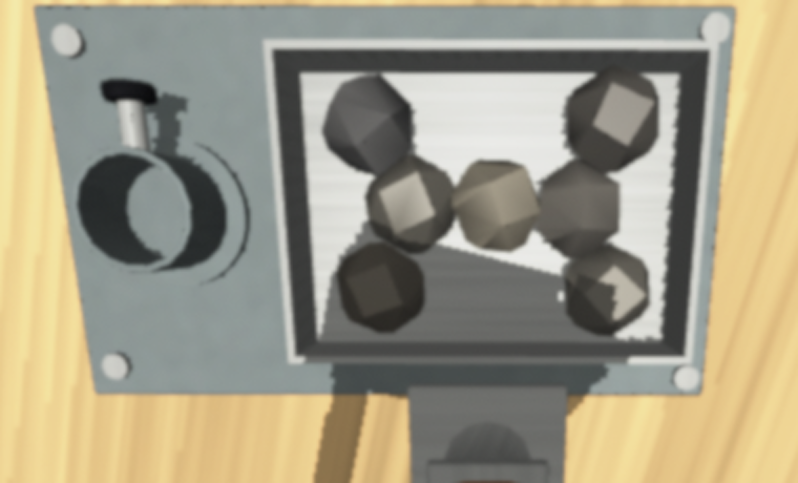

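View pics/s7.png

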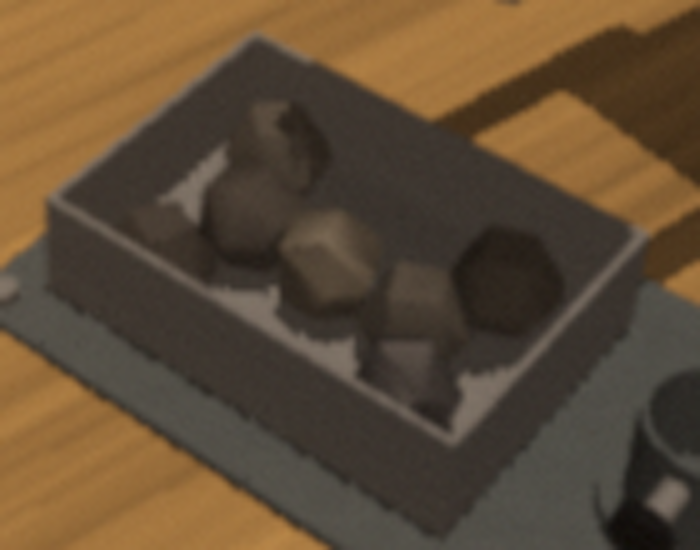

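```bash
python3 -m creep '[[0,0,0,-0.0137,0.038,0,0],[0,0,0,-0.0137,0.038,0,0],[0,0,0,-0.0137,0.038,0,0],[0,0,0,-0.0137,0.038,0,0],[0,0,0,-0.0137,0.038,0,0],[0,0,0,-0.0137,0.038,0,0],[0,0,0,0,0,0,0],[0,0,0,0,0,0.03,0],[0,0,0,0,0,0.03,0],[0,0,0,0,0,0.03,0],[0,0,0,0,0,0.02,0],[0,0,0,0,0,0.005,0],[0,0,0,0,0,0,0],[0,0,0,0,0,0,0]]'
python3 -m creep '[[0,0,0,0,0,0.002,0],[0,0,0,0,0,0.0015,0],[0,0,0,0,0,0,0]]'
```

```text
time: 25.68
tool_pos: [0.4557, -0.1704, 0.0849]
tool_rot: [0.0, 0.993, 0.12, 0.001]
contact_force: [0.6, -0.3, -2.0]
gripper_width: 0.294
time: 25.93
tool_pos: [0.4554, -0.1706, 0.0816]
tool_rot: [0.001, 0.993, 0.12, 0.001]
contact_force: [0.2, -0.3, -3.3]
gripper_width: 0.296
```

```bash
python3 -m creep '[[0,0,0,0,0,0.0015,0],[0,0,0,0,0,0.0015,0],[0,0,0,0,0,0,0]]'
python3 -m creep '[[0,0,0,0,0,0.001,0],[0,0,0,0,0,0.001,0],[0,0,0,0,0,0,0]]'
python3 -m creep '[[0,0,0,0,0,0.0005,0],[0,0,0,0,0,0.0005,0],[0,0,0,0,0,0,0]]'
```

```text
time: 26.18
tool_pos: [0.4544, -0.1702, 0.0772]
tool_rot: [-0.0, 0.993, 0.12, -0.0]
contact_force: [-0.1, -0.6, -3.2]
gripper_width: 0.296
time: 26.43
tool_pos: [0.4549, -0.1703, 0.077]
tool_rot: [-0.0, 0.993, 0.12, -0.0]
contact_force: [-4.0, 3.5, 7.0]
gripper_width: 0.296
time: 26.68
tool_pos: [0.4553, -0.1703, 0.0769]
tool_rot: [-0.0, 0.993, 0.12, 0.0]
contact_force: [-4.4, 3.6, 11.5]
gripper_width: 0.301
```

```bash
python3 -m creep '[[0,0,0,0,0,-0.002,0],[0,0,0,0,0,0,0.5],[0,0,0,0,0,0,1],[0,0,0,0,0,0,1],[0,0,0,0,0,0,1],[0,0,0,0,0,0,1],[0,0,0,0,0,0,1],[0,0,0,0,0,0,1],[0,0,0,0,0,0,1]]'
python3 -m creep '[[0,0,0,0,0,-0.01,1],[0,0,0,0,0,-0.03,1],[0,0,0,0,0,-0.03,1],[0,0,0,0,0,-0.03,1],[0,0,0,0,0,-0.03,1],[0,0,0,0,0,-0.03,1],[0,0,0,-0.03,0.02,0,1],[0,0,0,-0.03,0.03,0,1],[0,0,0,0,0.04,0,1],[0,0,0,0,0.04,0,1],[0,0,0,0,0.04,0,1],[0,0,0,0,0.04,0,1],[0,0,0,0,0.04,0,1],[0,0,0,0,0,0,1],[0,0,0,0,0,0,1]]'
python3 - <<'E'
from h import *
a=manip.grab_frame('top'); b=manip.grab_frame('scene')
cv2.imwrite('pics/t8.png',a); cv2.imwrite('pics/s8.png',b)
cv2.imwrite('pics/t8c.png',cv2.resize(a[135:275,85:285],None,fx=4,fy=4,interpolation=cv2.INTER_CUBIC))
cv2.imwrite('pics/s8c.png',cv2.resize(b[230:340,265:405],None,fx=5,fy=5,interpolation=cv2.INTER_CUBIC))
for t in ['tamper','pot','adapter']:
  print(t,[d['rect'] for d in manip.cut_out(t,'top')],[d['rect'] for d in manip.cut_out(t,'scene')])
E
```

```text
time: 27.43
tool_pos: [0.4545, -0.1702, 0.0762]
tool_rot: [-0.0, 0.993, 0.12, -0.0]
contact_force: [0.7, 0.2, -0.3]
gripper_width: 1.005
time: 28.68
tool_pos: [0.4559, -0.4283, 0.2357]
tool_rot: [-0.001, 0.993, 0.119, -0.0]
contact_force: [0.3, 0.2, 0.4]
gripper_width: 1.002
tamper [[305.8, 232.4, 337.8, 263.5], [350.8, 157.0, 377.1, 182.0]] [[277.6, 156.3, 305.4, 213.2]]
pot [[350.4, 155.8, 376.1, 182.1]] [[204.1, 186.8, 225.0, 216.6]]
adapter [[402.4, 194.7, 449.6, 240.4]] [[213.2, 158.8, 244.5, 179.8]]
```

View pics/s8.png

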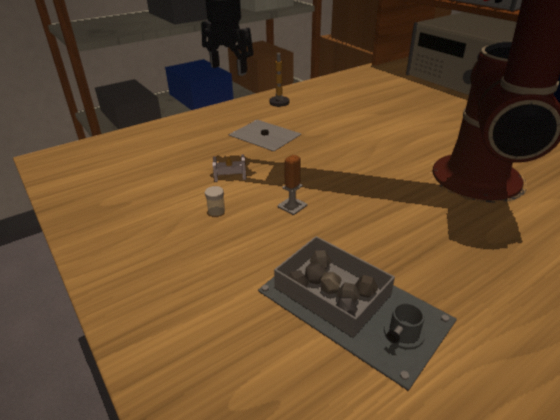

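View pics/t8.png

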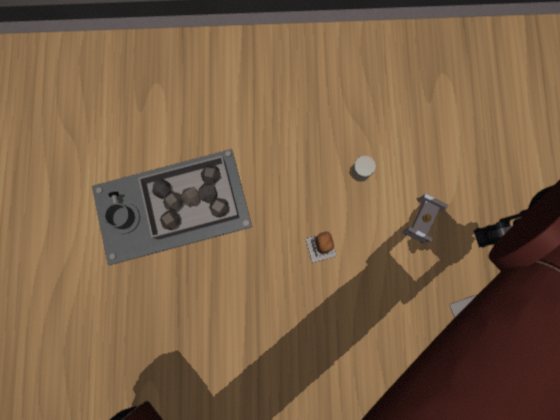

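View pics/t8c.png

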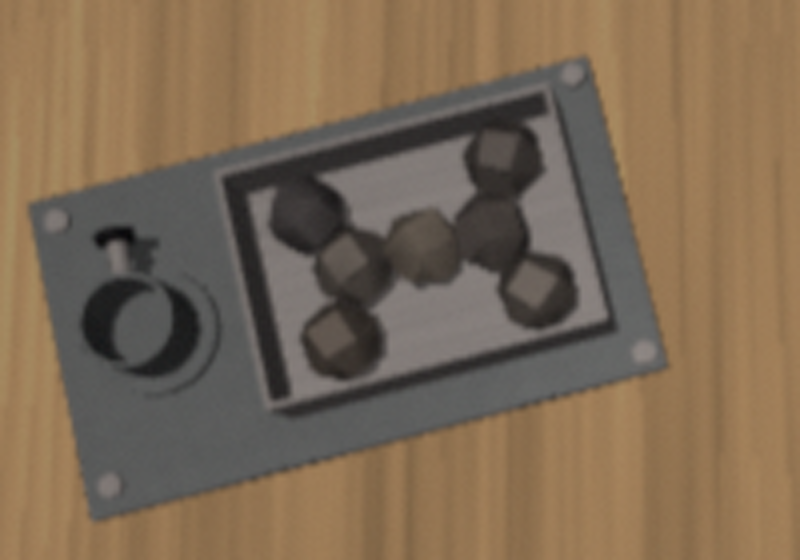

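View pics/s8c.png

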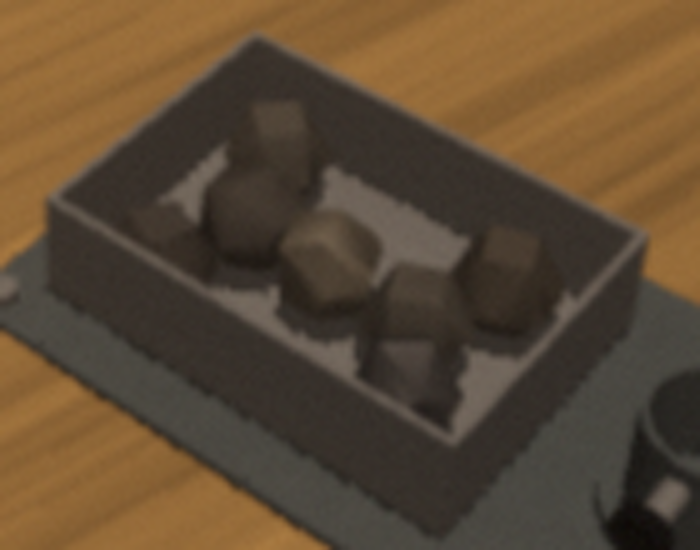

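The last pictures show the seven stones side by side in the pan. The tamper stands at scene (291,185), and the pot and adapter have not moved. I'm handing it in.

```bash
python3 -c "
from plant import manip
print(manip.job_done())"
```

```text
the job is handed in; nothing more can be done
None
```

I pressed the stones down with the tamper, stood it upright on the bench clear of the foot, and handed the job in at about 29 s of the 72 s allowed.

**Pressing:** Two stones were riding on the others.
- The first dropped into the layer at about 15 N.
- The second did not drop on the first try, even at about 34 N. That is above the suggested 10 to 25 N, but well under the 120 N wrist limit. Pressed again from a slightly shifted spot, it dropped at about 10 N.
- I also pressed the centre and the four corners, each slowly and with no more than 20 N. Two of the corners got only about 5 and 9 N.

**Last checks:**
- **Stones:** The plate met firm stone 42 to 45 mm above the bench everywhere, below the 50 mm rim. The cameras show all seven stones side by side with none riding.
- **Tamper:** It touched the bench at the height where I had gripped it, so it had not slipped. It stands upright at about (0.455, -0.170).
- **Pot and adapter:** They show where they were at the start, within 1 to 4 pixels of detection scatter. In the final top picture the detector also gave a second, false "tamper" hit on the pot.

My early height estimates for the stones from matching camera views were about 12 mm too low. I relied on the contact heights instead.

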